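Lock the cover of the test case

TASK

Lock the cover of the test case with the slide bolt on its top: press the long spring safety catch right down with one fingertip and, keeping it held down all the way, push the bolt's upright tab with the other fingertip until the bolt is fully home in its keeper. Only then let the catch spring back up, so that it locks the bolt, and move the hand clear. Grasp nothing, and leave the things lying on the case and on the bench where they are.

Things in the scene. Friction and masses are not known exactly. Their poses are not given: they have to be found in the camera images.
- case: the test case: a fixed grey instrument case with dark green corners, 300 (its x) x 320 (its y) x 95 mm high, standing on the bench; origin at the centre of its underside, z up. Its flat top carries the slide bolt and its catch at the centre, on a plate 105 x 108 mm whose top is 98 mm above the bench. Loose things lie around the lock on the same top, all 50 mm or further from the case's centre along its x and none taller than 50 mm.
- bolt (a joint): travel of the steel slide bolt, in m: 0 drawn back (as at the start), 0.036 fully home in its keeper, a dark steel block 68 mm from the case's centre along the case's +y. It slides towards the case's +y. Friction about 2 N, no spring: it stays where it is left. While the catch is up a tooth in a notch of the bolt lets it move no more than 2 mm. Its bar and guides reach no higher than 120 mm above the bench.
- bolt_tab (a point): centre of the rear (-y side) face of the bolt's upright tab, moves with the bolt. The tab is a steel plate 26 mm wide (case x), 8 mm thick (case y), its upper part from 126 to 150 mm above the bench; this point is at 138 mm. At the start it lies 25 mm to +x and 6 mm to -y of the case's centre. Push this face towards +y. The space behind it (-y) is clear above 121 mm above the bench. Axes as the case's.
- catch (a joint): how far the spring safety catch is pressed down, in m: 0 up, 0.009 right down on its stop. It takes about 3 N to start it and 7 N to press it right down; let go, it springs up. Its tooth is clear of the bolt's notches beyond 0.004; let up while the bolt is between its ends, the tooth only rises to 0.004, under the bolt. It comes right up again only with the bolt drawn back or within 2 mm of fully home. Keep it beyond 0.005 while the bolt moves.
- catch_pad (a point): centre of the top face of the catch's long flat aluminium pad with cross ribs, 24 mm wide (case x) and 96 mm long (case y), moves with the catch. Its top is 136 mm above the bench when up. It lies beside the bolt, parallel to it, 25 mm to -x of the case's centre, so the pad's middle line is 50 mm from the tab's middle; the gap between pad and tab is 25 mm. It can be pressed anywhere along its length, and a fingertip may slide along it. Axes as the case's.
- tape: roll of adhesive tape lying flat on the case, 84 mm across, 24 mm high; origin at the centre of its underside; a bystander, to be left alone
- screw_jar: small closed jar on the case, 44 mm across, 45 mm high; origin at the centre of its underside; a bystander, to be left alone
- transformer: small transformer (dark core with a copper winding) on the case, 40 x 50 x 36 mm high; origin at the centre of its underside; a bystander, to be left alone
- screwdriver: screwdriver lying on the case, about 120 mm long; origin about the middle of its length, on the underside; a bystander, to be left alone
- multimeter: hand-held multimeter lying on the bench, 150 x 75 x 34 mm; origin at the centre of its underside; a bystander, to be left alone
- mug: white mug on the bench, 80 mm across, 90 mm high; origin at the centre of its underside; a bystander, to be left alone
- wrench: wrench lying on the bench; origin about its middle, on the underside; a bystander, to be left alone

How it is judged:
On the way, in this order (a step that is already met when the one before it is completed fails the run):
1. the catch is pressed down while the bolt is still drawn back (value of joint catch above 0.005 m and value of joint bolt below 0.005 m), for 0.05 s.
2. the bolt is fully home with the catch still held down (value of joint catch above 0.005 m and value of joint bolt above 0.034 m), for 0.05 s.
At the end, for the whole second after the job is handed in: The bolt is within 2.5 mm of fully home (its joint above 0.0335 m), the catch has sprung back up (its joint below 0.002 m), and every bystander is within 15 mm of where it began (value of joint bolt above 0.0335 m and value of joint catch below 0.002 m and distance of each of tape, screw_jar, transformer, screwdriver, multimeter, mug, wrench from where it was at the start of the episode below 0.015 m); the robot touches nothing.
It fails at once if the catch is let up while the bolt is between its ends (value of joint bolt between 0.006 and 0.03 m and value of joint catch below 0.0048 m).
It fails at once if a bystander is shifted by more than 20 mm or lifted (distance of any of tape, screw_jar, transformer, screwdriver, multimeter, mug, wrench from where it was at the start of the episode above 0.02 m).
It also fails if it takes over 35 s, if anything falls off the work surface, if the arm or the gripper's body presses on something with over 40 N, if the wrist force passes 120 N, or if a joint passes its speed limit or range.

ROBOT

A 6-joint arm with a two-finger parallel gripper is mounted at the origin on the work surface. World frame = base frame: x ahead of the robot, y to its left, z up, the work surface at z = 0. Lengths are in m, angles in rad, forces in N, time in s.
With the tool pointing down it reaches from about 0.375 to 0.9 m from the base axis. Payload 3.1 kg.
Tool frame: the origin (TCP) lies between the finger pads; the fingertips stand robot.tip_extent ahead of it and the grasp point (between the pads) lies 3 mm ahead of it (robot.tip_extent is the distance from the TCP to the fingertips, in m); z points along the fingers, x is the direction in which the jaws open and shut, and the axes are right-handed (so a half turn about z gives the same grasp; the last joint's range is limited). The gripper opens to 87 mm and grips with 3 to 60 N. Pads are 19 mm wide; open, the fingers measure 117 mm over their backs; the gripper's body (75 mm by 190 mm) begins 51 mm behind the grasp point.
Start: joints at [1.05, 0.527, 1.433, -0, 1.181, -0.178], TCP at [0.209, 0.589, 0.245] pointing down, gripper open.
Joint ranges: [-3.08, 3.08], [-0.75, 2.2], [0.22, 2.44], [-1.43, 4.57], [0, 2.65], [-2.85, 2.85]. Speed limits (rad/s): [2.79, 2.79, 3.14, 3.14, 3.14, 3.14].

INTERFACE

Orientations are given as a unit quaternion [x, y, z, w].
In Python, from rig import robot, cams gives the robot as it stands.
- The arm moves only by the tool carry_out, never from a script. Its argument "steps" is a list of rows, each a list of 3 entries, a list of its own where there are three numbers: the shift along the world's x, y, z in cm, then the turn about the world's z in degrees, then the closure, from 0 (fully open) to 1 (shut). In form: [[[dx, dy, dz], spin, fingers], ...]. A call has 1 to 10 rows; each row shifts and turns the pose as measured when the row begins; what a row does not reach is not made up. A row lasts 1/10 s, in which the tool goes at most 50 mm and 8.59 degrees, less where a joint would pass 70% of its speed; a pose out of reach is approached as far as the arm can. A call with a gripper value outside its range is refused whole. The fingers move at their own pace and stop on an object; "squeeze" is the grip in N (left out, the last holds). Time passes only in rows, so rows that do not move let the fingers close. It gives the time, the measured TCP pose, the force and the opening at its end, in the units of the state.
- robot.get_obs(): the state, without advancing time (a new reading comes with each control period).
- cams.camera(name): name is "side" or "top" or "wrist"; returns a dict with "pixels" (420x560x3 uint8, red, green, blue), "fx", "fy", "cx", "cy" (pixels), "eye" and "rotation" of the camera in the world. Camera axes: x right, y up, looking along -z (the intrinsics and any distortion apply to the point x, -y, -z); pixel columns grow to the right and rows downward; lengths in m; the calibration is good to about 2 mm. A picture is of the moment at which its call begins. There is no depth.
- robot.hand_in(): hands the job in, once; it reports no verdict.
The state is a dict: "time": time; "q": joint angles; "joint_velocities": joint speeds; "joint_torque": joint torques, N m; "position": TCP position; "tool_rot": TCP orientation; "ft_force": force on the tool from outside, world axes, zero at the start; "moment": the same for the moment, N m; "grip_width": finger opening in m.
Only numpy, scipy, OpenCV 4.12 (cv2) and the standard library are available. Lean on these libraries where they do the work, as an engineer would, in place of code of your own. Each camera call takes 0.05 s, during which the arm holds its last target. There are 200 camera calls.

## Working session

There is one attempt and no reset: what is moved stays moved. The work goes in short steps, Python scripts to look and compute and a tool call to move; the robot and the scene stay as the last step left them, time stands still between calls to the robot, and variables do not carry over. Pictures are saved under pics/ and viewed, about 8 in all and at most 12, crops included, and the job is handed in when it is done.

Besides the shell and the picture viewer there is one more tool, called by a JSON object that holds its "name" and its "arguments", one argument or row to a line. carry_out: Moves the arm, as the interface text tells. Its arguments: {"type":"object","properties":{"steps":{"type":"array"},"squeeze":{"type":"number"}},"required":["steps"]}

```bash
mkdir -p pics; ls
cat > h.py <<'E'
import numpy as np, cv2
from rig import robot, cams
def ray(c,u,v):
    p=np.array([[[u,v]]],float)
    d=np.array([(u-c['cx'])/c['fx'],-(v-c['cy'])/c['fy'],-1.0])
    return np.array(c['eye']),np.array(c['rotation']).reshape(3,3)@d
def onz(c,u,v,z):
    e,d=ray(c,u,v); return e+d*(z-e[2])/d[2]
E
python3 - <<'E'
from h import *
print(robot.tip_extent, robot.get_obs())
import pickle
for n in ["top","side"]:
    c=cams.camera(n); pickle.dump(c,open(n+'.pkl','wb'))
    print(n,{k:v for k,v in c.items() if k!='pixels'})
    cv2.imwrite(f'pics/{n}0.png',c['pixels'][...,::-1])
E
```

```text
pics
0.022 {'time': 0.0, 'q': array([ 1.05050815e+00,  5.28455058e-01,  1.43391511e+00, -2.81716200e-05,
        1.18136087e+00, -1.78506998e-01]), 'joint_velocities': array([-0.00039937,  0.00044262, -0.00068265,  0.00158064,  0.00030901,
        0.00068924]), 'joint_torque': array([-2.45559793e-03, -4.40048826e+01, -1.76587880e+01,  6.32289983e-02,
        5.81479899e-02, -1.44207370e-04]), 'position': array([0.20911617, 0.5882517 , 0.24357432]), 'tool_rot': array([ 8.17053900e-01,  5.76560301e-01, -9.63667481e-04,  4.63346092e-04]), 'ft_force': array([ 0.6395607 ,  1.20365956, -0.79806267]), 'moment': array([0.03088027, 0.04385693, 0.04873298]), 'grip_width': 0.0869044402611969}
top {'fx': 446.8679489844071, 'fy': 446.8679489844071, 'cx': 283.62678827500275, 'cy': 214.38265616919693, 'eye': array([ 0.31507051, -0.00610627,  1.48255911]), 'rotation': array([ 0.04712986, -0.0505316 , -0.7035026 ,  0.70732555])}
side {'fx': 472.4713549069534, 'fy': 472.4713549069534, 'cx': 283.1340882127539, 'cy': 208.04934147388923, 'eye': array([-0.02942113, -0.88680645,  0.76535362]), 'rotation': array([ 0.46796771, -0.11879869, -0.23777984,  0.84282492])}
```

```bash
sed -i "s/np.array(c\['rotation'\]).reshape(3,3)@d/R.from_quat(c['rotation']).apply(d)/; 1i from scipy.spatial.transform import Rotation as R" h.py; sed -i '/p=np/d' h.py; cat h.py
```

```text
from scipy.spatial.transform import Rotation as R
import numpy as np, cv2
from rig import robot, cams
def ray(c,u,v):
    d=np.array([(u-c['cx'])/c['fx'],-(v-c['cy'])/c['fy'],-1.0])
    return np.array(c['eye']),R.from_quat(c['rotation']).apply(d)
def onz(c,u,v,z):
    e,d=ray(c,u,v); return e+d*(z-e[2])/d[2]
```

View pics/top0.png

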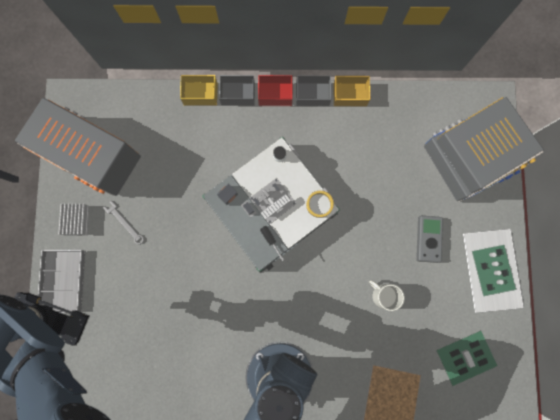

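View pics/side0.png

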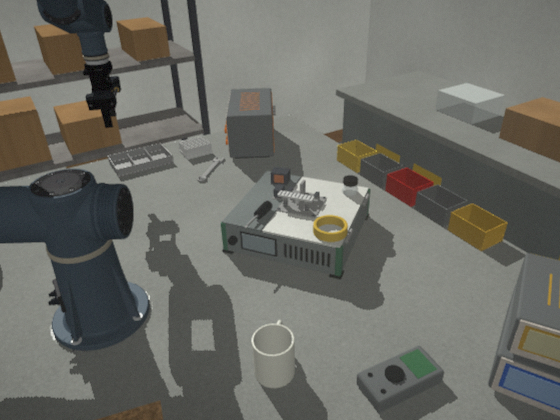

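Top view: case centred near (272,203), rotated about 35–55°, with the ribbed pad at (275,207). Side view: lock at about (300,197). I'll zoom both crops.

Run:
```python
from h import *
import pickle
t=pickle.load(open('top.pkl','rb'));s=pickle.load(open('side.pkl','rb'))
a=cv2.resize(t['pixels'][130:280,195:345],(600,600),interpolation=cv2.INTER_CUBIC)
b=cv2.resize(s['pixels'][165:275,220:380],(800,550),interpolation=cv2.INTER_CUBIC)
cv2.imwrite('pics/t1.png',a[...,::-1]);cv2.imwrite('pics/s1.png',b[...,::-1])
```

```text
(no output)
```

View pics/t1.png

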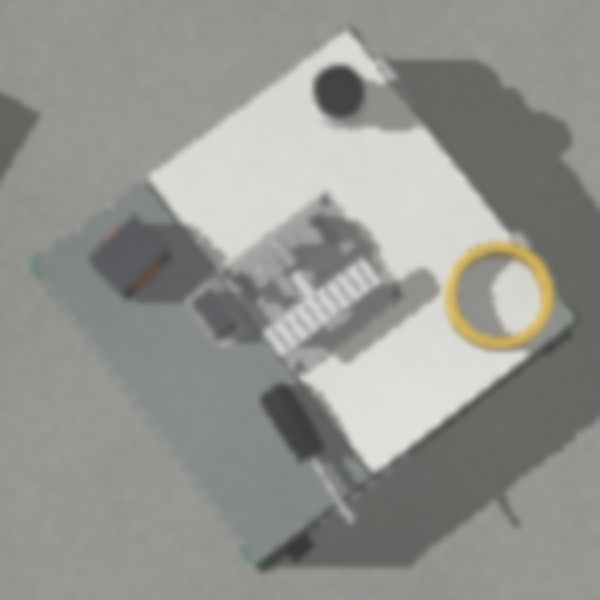

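View pics/s1.png

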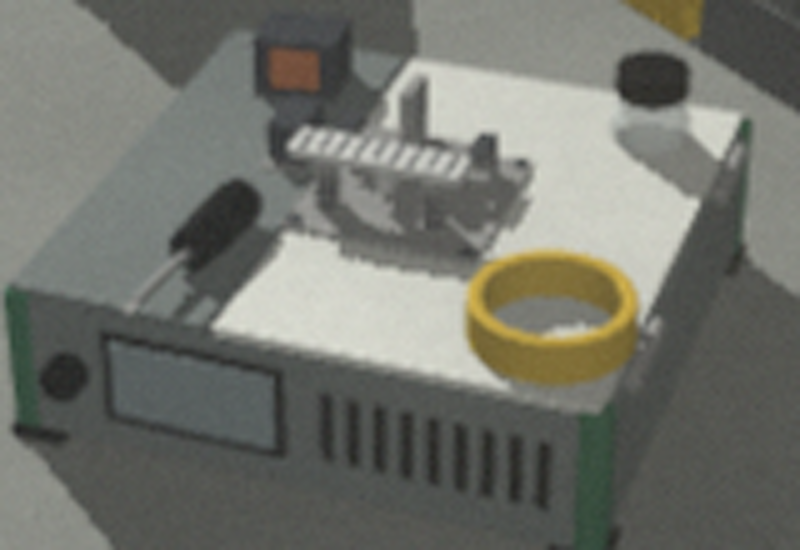

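Top crop: case corners near (350,30), (575,318), (262,568) and (35,262). Pad is the ribbed strip from (373,271) to (275,340), with the keeper dark at (215,310). Side crop: pad top runs (290,140)–(470,165), tab is the upright at (413,105).

Run:
```python
from h import *
import pickle
t=pickle.load(open('top.pkl','rb'));s=pickle.load(open('side.pkl','rb'))
T=lambda u,v,z:onz(t,195+(u+.5)/4-.5,130+(v+.5)/4-.5,z)
S=lambda u,v,z:onz(s,220+(u+.5)/5-.5,165+(v+.5)/5-.5,z)
C=np.array([T(*p,.095) for p in[(350,30),(575,318),(262,568),(35,262)]])[:,:2]
print(C, np.linalg.norm(C-np.roll(C,-1,0),axis=1), C.mean(0))
S4=np.array([S(*p,.095) for p in[(748,115),(603,410),(10,288),(242,28)]])[:,:2]
print(S4, np.linalg.norm(S4-np.roll(S4,-1,0),axis=1), S4.mean(0))
for C in(C,S4):
    y=(C[3]-C[0])+(C[2]-C[1]); x=(C[0]-C[1])+(C[3]-C[2])
    ax,ay=np.degrees(np.arctan2(x[1],x[0])),np.degrees(np.arctan2(y[1],y[0])); print('x,y ang',ax,ay-90)
    a=np.radians((ax+ay-90)/2);ex=np.array([np.cos(a),np.sin(a)]);ey=np.array([-ex[1],ex[0]]);c=C.mean(0)
    loc=lambda p:np.round(np.array([(p[:2]-c)@ex,(p[:2]-c)@ey])*1000,1)
    P=np.array([T(*p,.136) for p in[(363,258),(383,283),(287,350),(264,328)]])
    print('padT',loc(P.mean(0)),[loc(p) for p in P])
    P=np.array([S(*p,.136) for p in[(302,127),(470,152),(462,177),(288,150)]])
    print('padS',loc(P.mean(0)),[loc(p) for p in P])
    print('tabS top',loc(S(400,78,.15)),loc(S(426,80,.15)))
```

```text
[[ 0.75864051 -0.00621448]
 [ 0.52578856 -0.18424973]
 [ 0.32973526  0.05916142]
 [ 0.56791625  0.24087171]] [0.2931153  0.31254742 0.29958107 0.31213351] [0.54552014 0.02739223]
[[ 0.76195588 -0.00617324]
 [ 0.52736817 -0.18499606]
 [ 0.33490984  0.05999264]
 [ 0.5734325   0.2435706 ]] [0.29497286 0.31154401 0.30098826 0.31291061] [0.5494166  0.02809848]
x,y ang 37.370330683265905 38.25724791778438
padT [-22.6  -1.8] [array([-11.9, -47.2]), array([-36.6, -47.5]), array([-33.1,  41.9]), array([-9. , 45.6])]
padS [-20.8  -0.2] [array([-10.6,  47.4]), array([ -6. , -44.9]), array([-31.1, -48.9]), array([-35.3,  45.4])]
tabS top [33.1  7.7] [35.6 -6.2]
x,y ang 37.451979703209034 37.59900843346726
padT [-26.1  -0.1] [array([-15.2, -45.4]), array([-39.8, -45.8]), array([-36.8,  43.6]), array([-12.7,  47.4])]
padS [-24.3   1.5] [array([-14.4,  49.1]), array([ -9.3, -43.1]), array([-34.4, -47.2]), array([-39.1,  47.1])]
tabS top [29.6  9.7] [32.1 -4.2]
```

{"name": "carry_out", "arguments": {
  "steps": [
    [[2.4,-3.9,0],-2.2,0.6],
    [[2.4,-3.9,0],-2.2,0.6],
    [[2.4,-3.9,0],-2.2,0.6],
    [[2.4,-3.9,0],-2.2,0.6],
    [[2.4,-3.9,0],-2.2,0.6],
    [[2.4,-3.9,0],-2.2,0.6],
    [[2.4,-3.9,0],-2.2,0.6],
    [[2.4,-3.9,0],-2.2,0.6],
    [[2.4,-3.9,0],-2.2,0.6],
    [[2.4,-3.9,0],-2.2,0.6]
  ]
}}

```text
time: 1.1
position: [0.4503, 0.1876, 0.2403]
tool_rot: [0.913, 0.409, -0.002, -0.001]
ft_force: [1.2, 1.0, -0.0]
grip_width: 0.0351
```

{"name": "carry_out", "arguments": {
  "steps": [
    [[2.2,-3.5,-0.5],-2.1,0.6],
    [[2.2,-3.5,-0.5],-2.1,0.6],
    [[2.2,-3.5,-0.5],-2.1,0.6],
    [[2.2,-3.5,-0.5],-2.1,0.6],
    [[2.2,-3.5,-0.5],-2.1,0.6],
    [[0,0,0],0,0.6],
    [[0,0,0],0,0.6]
  ]
}}

```text
time: 1.8
position: [0.5661, -0.0017, 0.2124]
tool_rot: [0.949, 0.315, -0.002, -0.001]
ft_force: [-0.3, -0.7, 0.2]
grip_width: 0.035
```

```bash
cat > st.py <<'E'
from h import *
import sys
o=robot.get_obs(); p=np.array(o['position']); 
q=R.from_quat(o['tool_rot']); x=q.apply([1,0,0]); z=q.apply([0,0,1]);c=np.array([.548,.028]);a=np.radians(37.6)
ex=np.array([np.cos(a),np.sin(a)]);ey=np.array([-ex[1],ex[0]])
print(o['time'],'pos',p,'yaw',np.degrees(np.arctan2(x[1],x[0])),'z',z.round(4),'local mm',(p[:2]-c)@ex*1000,(p[:2]-c)@ey*1000,'tipz',p[2]-.022,'F',o['ft_force'],'w',o['grip_width'])
E
python3 - <<'E'
import st
from h import *
for n,(a,b,u,v) in dict(wrist=(0,420,0,560),side=(110,240,220,380)).items():
    c=cams.camera(n); im=c['pixels'][a:b,u:v]
    if n=='side': im=cv2.resize(im,(800,650))[:600]
    cv2.imwrite(f'pics/{n}2.png',im[...,::-1])
E
```

```text
1.8 pos [ 0.56607411 -0.00174841  0.21236474] yaw 36.721285802211845 z [-4.1e-03  3.0e-04 -1.0e+00] local mm -3.8309168659285806 -34.597189996798264 tipz 0.19036473562380787 F [-0.30616787 -0.6707946   0.1626431 ] w 0.035037368152831386
```

View pics/wrist2.png

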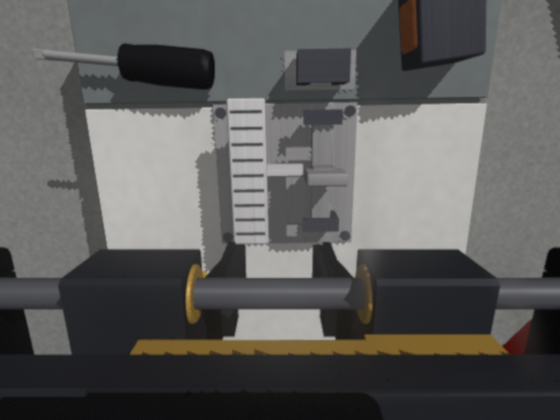

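View pics/side2.png

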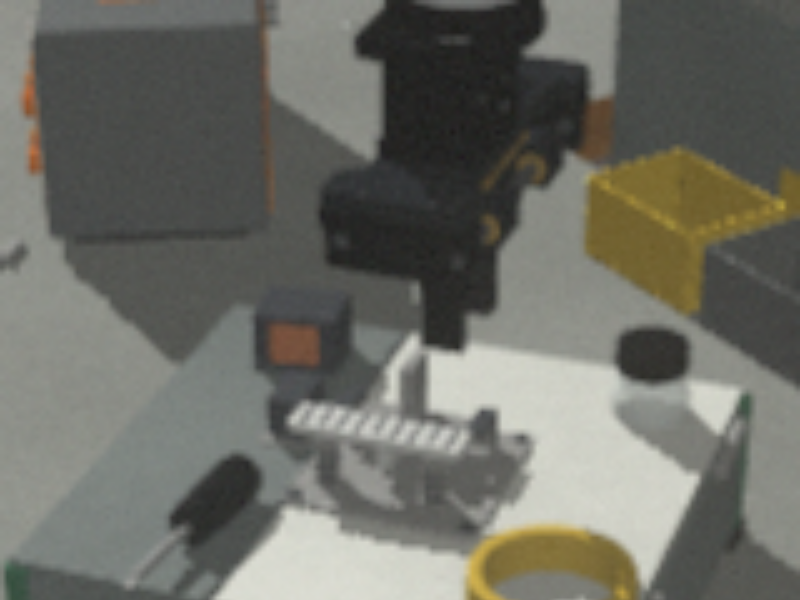

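Wrist view: pad runs from (246,98) to (250,243), tab at about (327,178), and the fingertips at (235,255) and (325,255) line up with both. Side view: the hand is clear above and behind the tab.

Run:
```python
from h import *
import st
c=cams.camera('wrist'); 
L=lambda u,v,z:(lambda p:np.round([(p-st.c)@st.ex*1e3,(p-st.c)@st.ey*1e3],1))(onz(c,u,v,z)[:2])
P=[L(*p,.136) for p in[(228,99),(264,98),(268,242),(233,243)]]; print(P,np.mean(P,0))
for p in [(307,170),(345,170),(307,186),(347,186)]: print(p,L(*p,.15))
print('screws/plate',[L(*p,.098) for p in[(220,113),(350,111),(345,236),(228,238)]])
print(c['eye'])
im=cv2.resize(c['pixels'][150:260,210:370],(800,550),interpolation=cv2.INTER_CUBIC); cv2.imwrite('pics/w3.png',im[...,::-1])
```

```text
1.9 pos [ 0.56597561 -0.00080452  0.21274892] yaw 36.83599725351369 z [-3.2e-03 -2.0e-04 -1.0e+00] local mm -3.3330483939010507 -33.78925386496706 tipz 0.19074891929390636 F [ 0.89052033 -0.16215474  0.25826727] w 0.034885801265990224
[array([-33.3,  49.7]), array([-11.1,  50. ]), array([-10.7, -44.4]), array([-34.8, -44.9])] [-22.475   2.6  ]
(307, 170) [14.6  7.3]
(345, 170) [37.7  7.1]
(307, 186) [14.7 -2.6]
(347, 186) [39.3 -2.9]
screws/plate [array([-45.2,  41.9]), array([49.6, 42.1]), array([ 49.9, -54.6]), array([-44.5, -55.2])]
[0.52295681 0.05794141 0.35303326]
```

View pics/w3.png

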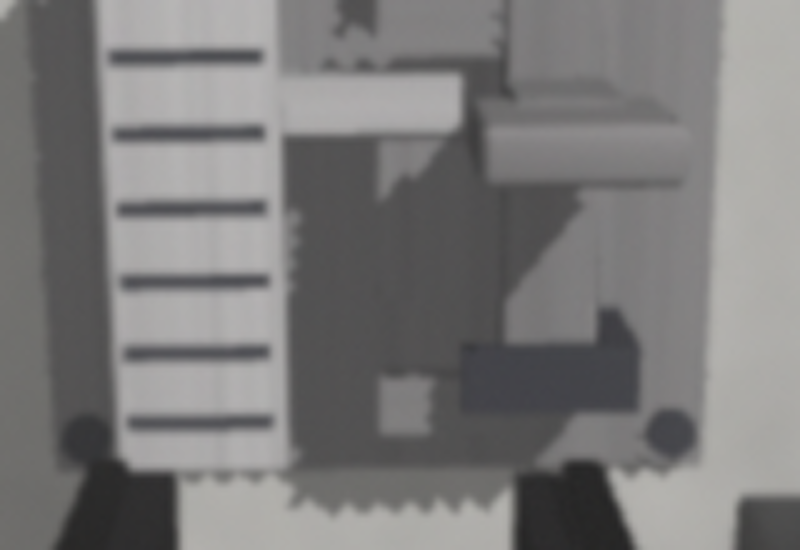

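Crop: tab's top face spans (485–690, 125–185), and the fingertips are in line with the pad and tab. The lock lies about 2 mm to +x and +y of my first estimate, so I'll correct for that and go down to just above the pad.

{"name": "carry_out", "arguments": {
  "steps": [
    [[-0.1,0.6,0],0.4,0.6],
    [[-0.1,0.6,0],0.4,0.6],
    [[0,0,0],0,0.6],
    [[0,0,-1.5],0,0.6],
    [[0,0,-1.5],0,0.6],
    [[0,0,-0.8],0,0.6],
    [[0,0,0],0,0.6],
    [[0,0,0],0,0.6]
  ]
}}

```text
time: 2.75
position: [0.5616, 0.0197, 0.1763]
tool_rot: [0.944, 0.329, -0.0, -0.0]
ft_force: [-0.4, 0.5, 0.3]
grip_width: 0.0345
```

```bash
python3 st.py
```

```text
2.75 pos [0.56160089 0.01965692 0.17629571] yaw 38.357066155944686 z [-9.e-04  1.e-04 -1.e+00] local mm 5.68535449544999 -14.908652434901617 tipz 0.1542957067295203 F [-0.426599    0.54515218  0.26512454] w 0.03451241855664878
```

{"name": "carry_out", "arguments": {
  "steps": [
    [[0.1,-0.4,0],-0.4,0.6],
    [[0.1,-0.4,0],-0.4,0.6],
    [[0,0,0],0,0.6],
    [[0,0,0],0,0.6]
  ]
}}

```text
time: 3.15
position: [0.565, 0.0105, 0.1782]
tool_rot: [0.947, 0.321, 0.001, 0.001]
ft_force: [-0.2, 0.2, 0.2]
grip_width: 0.0345
```

```bash
python3 st.py
```

```text
3.15 pos [0.56504043 0.01051656 0.1781958 ] yaw 37.48086659824466 z [ 2.8e-03 -8.0e-04 -1.0e+00] local mm 2.8335226192246994 -24.249083164148104 tipz 0.15619579580705248 F [-0.18495587  0.18037959  0.16878485] w 0.03452704668127866
```

{"name": "carry_out", "arguments": {
  "steps": [
    [[0,0,-0.8],0,0.6],
    [[0,0,-0.7],0,0.6],
    [[0,0,-0.4],0,0.6],
    [[0,0,-0.3],0,0.6],
    [[0,0,-0.3],0,0.6]
  ]
}}

```text
time: 3.65
position: [0.5656, 0.0102, 0.1522]
tool_rot: [0.947, 0.321, 0.002, 0.001]
ft_force: [-1.3, -0.6, 6.2]
grip_width: 0.0347
```

```bash
python3 st.py
```

```text
3.65 pos [0.56558501 0.01019136 0.15224525] yaw 37.46957543563381 z [ 0.0044 -0.0012 -1.    ] local mm 3.0665597446383277 -24.839009732651817 tipz 0.13024525128707867 F [-1.25459088 -0.55549957  6.23011117] w 0.03473263714831551
```

{"name": "carry_out", "arguments": {
  "steps": [
    [[0,0,-0.4],0,0.6],
    [[0,0,-0.4],0,0.6],
    [[0,0,-0.4],0,0.6]
  ]
}}

```text
time: 3.95
position: [0.5658, 0.0101, 0.149]
tool_rot: [0.947, 0.322, 0.002, 0.002]
ft_force: [-7.5, 2.6, 31.1]
grip_width: 0.0351
```

```bash
python3 st.py
```

```text
3.95 pos [0.56581433 0.01011893 0.14902099] yaw 37.55063999983884 z [ 0.0052 -0.0032 -1.    ] local mm 3.2040587613767233 -25.036310809583544 tipz 0.12702099120155882 F [-7.47724898  2.63106217 31.09671256] w 0.03510173134766203
```

{"name": "carry_out", "arguments": {
  "steps": [
    [[-0.24,0.32,-0.3],0,0.6],
    [[-0.24,0.32,-0.3],0,0.6],
    [[-0.24,0.32,-0.3],0,0.6]
  ]
}}

```text
time: 4.25
position: [0.5652, 0.012, 0.1494]
tool_rot: [0.945, 0.326, 0.008, 0.014]
ft_force: [-2.4, -7.4, 15.7]
grip_width: 0.0343
```

```bash
python3 st.py
```

```text
4.25 pos [0.56516591 0.01200221 0.14938451] yaw 38.07427316367489 z [ 0.0234 -0.0217 -0.9995] local mm 3.8394022121355516 -23.148579895395905 tipz 0.12738450748736857 F [-2.40379838 -7.40736831 15.7458449 ] w 0.0343051308111313
```

{"name": "carry_out", "arguments": {
  "steps": [
    [[-0.36,0.48,-0.15],0,0.6],
    [[-0.36,0.48,-0.15],0,0.6],
    [[-0.36,0.48,-0.15],0,0.6]
  ]
}}

```text
time: 4.55
position: [0.5626, 0.0202, 0.1508]
tool_rot: [0.944, 0.328, 0.016, 0.024]
ft_force: [1.4, -4.4, 7.1]
grip_width: 0.0348
```

```bash
python3 st.py
```

```text
4.55 pos [0.56264004 0.02022737 0.15084116] yaw 38.34229107738525 z [ 0.0448 -0.0345 -0.9984] local mm 6.8567180331861834 -15.090723066703468 tipz 0.12884116202170454 F [ 1.40205594 -4.41993445  7.11702256] w 0.03484533470036968
```

{"name": "carry_out", "arguments": {
  "steps": [
    [[-0.2,-0.1,-0.3],-0.5,0.6],
    [[-0.1,-0.1,-0.3],-0.5,0.6]
  ]
}}

```text
time: 4.75
position: [0.5628, 0.0196, 0.1495]
tool_rot: [0.947, 0.319, 0.02, 0.024]
ft_force: [-5.1, 5.1, 28.8]
grip_width: 0.0348
```

```bash
python3 st.py
```

```text
4.75 pos [0.56281943 0.01955056 0.14949441] yaw 37.21693881192742 z [ 0.0533 -0.0336 -0.998 ] local mm 6.585899130320128 -15.73641035295665 tipz 0.1274944149673749 F [-5.10859346  5.13861606 28.76345115] w 0.03476195956158287
```

{"name": "carry_out", "arguments": {
  "steps": [
    [[-0.5,0.4,-0.22],0,0.6],
    [[-0.5,0.4,-0.22],0,0.6],
    [[-0.5,0.4,-0.22],0,0.6]
  ]
}}

```text
time: 5.05
position: [0.5594, 0.0254, 0.1505]
tool_rot: [0.946, 0.322, 0.032, 0.036]
ft_force: [3.0, -8.5, 6.9]
grip_width: 0.0349
```

```bash
python3 st.py
```

```text
5.05 pos [0.55938905 0.02540858 0.15047061] yaw 37.64762027439724 z [ 0.0828 -0.0477 -0.9954] local mm 7.442277466943754 -9.002129959209306 tipz 0.12847061428411974 F [ 2.99593614 -8.53941742  6.88863738] w 0.03486973197065138
```

{"name": "carry_out", "arguments": {
  "steps": [
    [[-1.0,0.8,-0.35],0,0.6]
  ]
}}

```text
time: 5.15
position: [0.5567, 0.0295, 0.1505]
tool_rot: [0.945, 0.323, 0.038, 0.042]
ft_force: [7.2, -12.1, 13.6]
grip_width: 0.0345
```

```bash
python3 st.py
```

```text
5.15 pos [0.55667107 0.02954616 0.1504758 ] yaw 37.89360163523891 z [ 0.1    -0.0555 -0.9934] local mm 7.813383134302987 -4.065605181723697 tipz 0.12847579626639952 F [  7.17046081 -12.13029383  13.56265716] w 0.034472645437058004
```

{"name": "carry_out", "arguments": {
  "steps": [
    [[-1.5,1.2,-0.4],0,0.6]
  ]
}}

```text
time: 5.25
position: [0.5509, 0.0374, 0.1507]
tool_rot: [0.943, 0.324, 0.047, 0.05]
ft_force: [8.3, -12.2, 13.3]
grip_width: 0.0348
```

```bash
python3 st.py
```

```text
5.25 pos [0.5509334  0.03737943 0.15074859] yaw 38.14724608323902 z [ 0.1218 -0.0634 -0.9905] local mm 8.04692060118663 5.64142626466467 tipz 0.1287485885079523 F [  8.34888429 -12.17941502  13.28638181] w 0.03484388086706689
```

{"name": "carry_out", "arguments": {
  "steps": [
    [[-1.6,0.9,-0.45],0,0.6]
  ]
}}

```text
time: 5.35
position: [0.5455, 0.0432, 0.1512]
tool_rot: [0.942, 0.325, 0.058, 0.057]
ft_force: [10.5, -8.6, 12.0]
grip_width: 0.0345
```

```bash
python3 st.py
```

```text
5.35 pos [0.54545341 0.0432499  0.15121927] yaw 38.430683846704575 z [ 0.1474 -0.0697 -0.9866] local mm 7.287020035691398 13.636128538476814 tipz 0.1292192680499654 F [10.53132495 -8.63025966 11.99020901] w 0.034515061924652826
```

{"name": "carry_out", "arguments": {
  "steps": [
    [[-1.3,0.9,-0.55],0,0.6]
  ]
}}

```text
time: 5.45
position: [0.5425, 0.0483, 0.1513]
tool_rot: [0.94, 0.328, 0.069, 0.065]
ft_force: [6.0, -16.0, 18.1]
grip_width: 0.0349
```

```bash
python3 st.py
python3 - <<'E'
from h import *
c=cams.camera('side'); im=cv2.resize(c['pixels'][140:240,230:390],(800,500),interpolation=cv2.INTER_CUBIC); cv2.imwrite('pics/s4.png',im[...,::-1])
E
python3 st.py
```

```text
5.45 pos [0.54252606 0.0483442  0.15127883] yaw 38.865945474834405 z [ 0.1719 -0.0776 -0.9821] local mm 8.075970501052995 19.45839954603288 tipz 0.12927882652427544 F [  5.97038595 -15.99174313  18.10258764] w 0.03493091705821412
5.5 pos [0.54187259 0.04937986 0.15131606] yaw 38.877800360977666 z [ 0.1729 -0.0767 -0.982 ] local mm 8.190132427084553 20.677651987275112 tipz 0.1293160624155804 F [  7.89422242 -10.07129685  16.28700801] w 0.034745117106104194
```

View pics/s4.png

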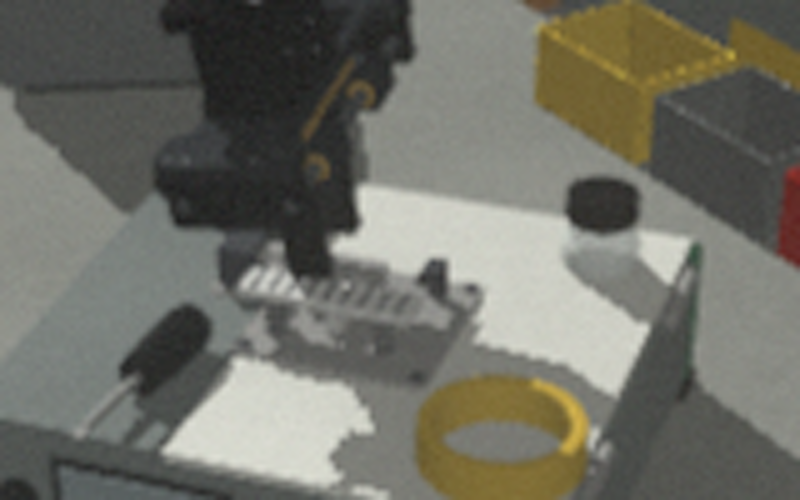

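Side view: one fingertip is on the pad at (310,270) with the pad held down, and the tab is hidden behind the fingers. I'll keep pushing until the end stop shows in the force.

{"name": "carry_out", "arguments": {
  "steps": [
    [[-1.1,0.9,-0.5],0,0.6]
  ]
}}

```text
time: 5.6
position: [0.5414, 0.0522, 0.1518]
tool_rot: [0.938, 0.33, 0.078, 0.074]
ft_force: [11.4, -44.3, 5.2]
grip_width: 0.035
```

```bash
python3 st.py
```

```text
5.6 pos [0.54136205 0.05224363 0.15183147] yaw 39.37842833206006 z [ 0.1962 -0.0878 -0.9766] local mm 9.532955309837307 23.258090921550863 tipz 0.1298314711480065 F [ 11.43724665 -44.313216     5.18542455] w 0.03500894654695382
```

Lateral force is 42 N, so the bolt is at its end stop. I'll hold it there and press down firmly.

{"name": "carry_out", "arguments": {
  "steps": [
    [[-0.3,0.1,-0.6],0,0.6],
    [[-0.3,0.2,-0.5],0,0.6]
  ]
}}

```text
time: 5.8
position: [0.5419, 0.051, 0.1511]
tool_rot: [0.937, 0.329, 0.086, 0.081]
ft_force: [-9.2, -2.7, 38.0]
grip_width: 0.0351
```

```bash
python3 st.py
python3 - <<'E'
from h import *
ims=[]
for n,(a,b,u,v) in dict(top=(160,230,225,315),wrist=(60,270,180,450)).items():
    c=cams.camera(n); ims.append(cv2.resize(c['pixels'][a:b,u:v],(400,311),interpolation=cv2.INTER_CUBIC))
cv2.imwrite('pics/tw5.png',np.hstack(ims)[...,::-1])
E
python3 st.py
```

```text
5.8 pos [0.54191275 0.05104783 0.15108746] yaw 39.33387270398489 z [ 0.2142 -0.0949 -0.9722] local mm 9.239654274521246 21.97466695770898 tipz 0.12908745515341624 F [-9.18588664 -2.70093263 38.01013699] w 0.0351263434291516
5.9 pos [0.54183279 0.05112286 0.15114373] yaw 39.389187838928414 z [ 0.2145 -0.0951 -0.9721] local mm 9.22208736980385 22.08289150896334 tipz 0.12914373494679598 F [-7.21185069 -4.87443581 35.22997159] w 0.03484839589473813
```

View pics/tw5.png

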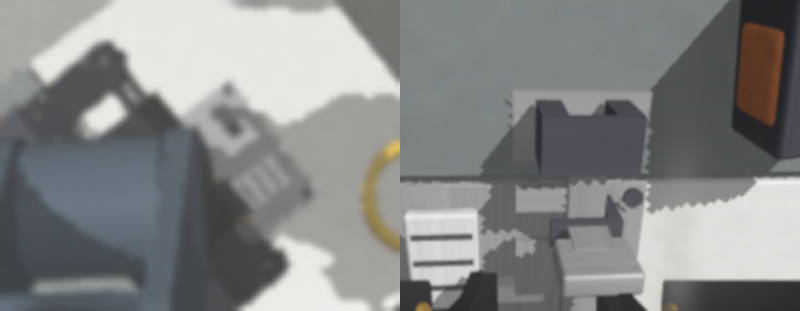

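Run:
```python
from h import *
import st
c=cams.camera('wrist'); 
L=lambda u,v,z:(lambda p:np.round([(p-st.c)@st.ex*1e3,(p-st.c)@st.ey*1e3],1))(onz(c,u,v,z)[:2])
F=lambda u,v:(180+(u-400)*270/400,60+v*210/311)
for p in[(560,268),(640,262),(565,292),(640,288)]: print('tab',L(*F(*p),.15))
for p in[(406,212),(476,210)]: print('pad end',L(*F(*p),.128))
print('keeper',[L(*F(*p),.12) for p in [(540,118),(642,118)]],'screw',L(*F(632,198),.098))
cv2.imwrite('pics/w6.png',cv2.resize(c['pixels'][150:285,250:370],(711,800))[:600,:,::-1])
```

```text
5.9 pos [0.54183279 0.05112286 0.15114373] yaw 39.389187838928414 z [ 0.2145 -0.0951 -0.9721] local mm 9.22208736980385 22.08289150896334 tipz 0.12914373494679598 F [-7.21185069 -4.87443581 35.22997159] w 0.03484839589473813
tab [13.2 42.8]
tab [37.2 44. ]
tab [15.1 34.1]
tab [38.4 34.5]
pad end [-33.2  51.3]
pad end [-11.4  51.5]
keeper [array([ 9.2, 79.2]), array([42. , 79.2])] screw [49.  40.7]
```

View pics/w6.png

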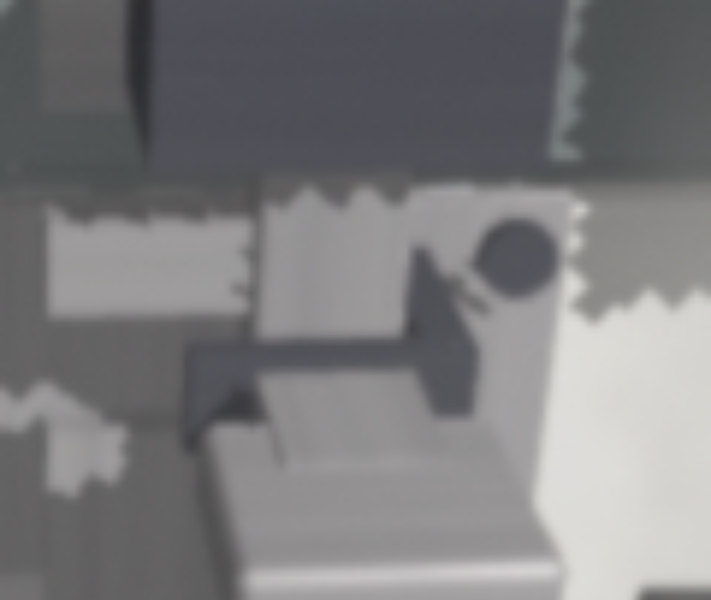

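Crop: the tab's top face rear edge is at local y ≈ 34.3 mm, against −3.1 mm before. That is about 37 mm of travel, and the bar runs into the keeper. The bolt is home, so I'll release straight up.

{"name": "carry_out", "arguments": {
  "steps": [
    [[0.1,-0.1,1.0],0,0.6],
    [[0.1,-0.1,1.5],0,0.6],
    [[0,0,2.5],0,0.6],
    [[0,0,3],0,0.6],
    [[0,0,3],0,0.6],
    [[0,0,2],0,0.6],
    [[0,0,0],0,0.6]
  ]
}}

```text
time: 6.65
position: [0.5433, 0.0487, 0.2874]
tool_rot: [0.937, 0.329, 0.087, 0.081]
ft_force: [0.6, 0.3, -0.2]
grip_width: 0.0347
```

{"name": "carry_out", "arguments": {
  "steps": [
    [[-1.5,4,0],0,0.6],
    [[-1.5,4,0],0,0.6],
    [[-1.5,4,0],0,0.6],
    [[-1.5,4,0],0,0.6],
    [[-1.5,4,0],0,0.6],
    [[-1.5,4,0],0,0.6],
    [[0,0,0],0,0.6],
    [[0,0,0],0,0.6]
  ]
}}

```text
time: 7.45
position: [0.4457, 0.2942, 0.2762]
tool_rot: [0.938, 0.328, 0.081, 0.082]
ft_force: [0.5, -0.3, 0.1]
grip_width: 0.0349
```

```bash
python3 st.py
python3 - <<'E'
from h import *
t=cams.camera('top');s=cams.camera('side')
a=cv2.resize(t['pixels'][130:280,195:345],(400,400),interpolation=cv2.INTER_CUBIC)
b=cv2.resize(s['pixels'][165:275,220:380],(400,275),interpolation=cv2.INTER_CUBIC); b=np.vstack([b,np.zeros((125,400,3),np.uint8)])
cv2.imwrite('pics/end.png',np.hstack([a,b])[...,::-1])
E
```

```text
7.45 pos [0.44567342 0.29418952 0.27620302] yaw 39.10249165288974 z [ 0.2045 -0.1002 -0.9737] local mm 81.34196201644691 273.33327121247174 tipz 0.2542030171140581 F [ 0.47886825 -0.33276718  0.0586392 ] w 0.03494518145098385
```

View pics/end.png

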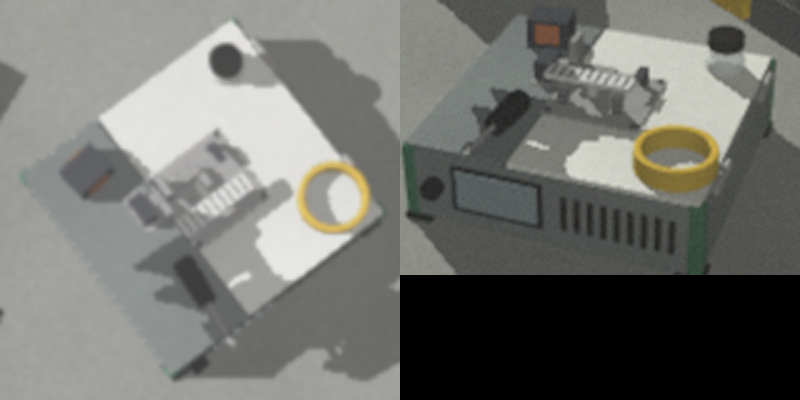

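The pad is back at its starting pixels in the side view, with its right end at crop (634,75), which is the same as before. The tab is next to the keeper and the bystanders look unmoved. One numeric check before handing in.

Run:
```python
from h import *
import pickle
for n,R_ in dict(side=dict(pad_end=(293,190,318,203),jar=(340,172,362,195),tape=(310,213,350,245),transformer=(268,166,292,184),driver=(250,198,275,220),meter=(355,345,445,405),mug=(250,320,298,388),wrench=(197,155,226,183)),top=dict(wrench=(103,198,147,246),mug=(365,275,408,312))).items():
    a=pickle.load(open(n+'.pkl','rb'))['pixels'];b=cams.camera(n)['pixels']
    for k,(u,v,x,y) in R_.items():
        m=cv2.matchTemplate(b[v-8:y+8,u-8:x+8],a[v:y,u:x],cv2.TM_CCOEFF_NORMED);_,s,_,p=cv2.minMaxLoc(m);print(n,k,p[0]-8,p[1]-8,round(s,2))
```

```text
side pad_end 0 0 0.78
side jar 0 0 1.0
side tape 0 0 1.0
side transformer 0 0 0.88
side driver 0 0 0.87
side meter 0 0 0.76
side mug 0 0 0.75
side wrench 0 0 0.99
top wrench -1 -1 0.24
top mug 0 0 0.53
```

```bash
python3 -c "
from rig import robot
print(robot.hand_in())"
```

```text
the job is handed in; nothing more can be done
None
```

I pressed the catch down with one fingertip and held it while the other pushed the bolt home. I then lifted straight up, moved the hand clear and handed the job in at about 7.5 s; no verdict is reported.

- **Bolt:** the tab moved about 37 mm by the wrist camera (36 mm nominal, good to about 2 mm). The push met a firm stop at about 42 N.
- **Catch:** its depth is inferred from tip height and force, not read directly. It reached its stop at about 31 N before the bolt moved. During the push the downward force was about 7–18 N. At the end stop it read only 5 N for one step, but I then pressed to 38 N with the bolt home. After release, the pad's end was back at its starting pixels in the side view.
- **Bystanders:** all seven showed no pixel shift in the side view. In the top view, the wrench match was poor (score 0.24, a 1-pixel offset) and the mug's was middling (0.53). I put that down to the arm or its shadow and did not check further.
- **Tool tilt:** friction leaned the tool about 13° during the push. I left it that way, since the moves only turn it about the vertical.

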